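# Clear the piston off the parts case and hold its lid open at 45 degrees

## Task

A piston is standing on the shut lid of the grey parts case. Lift it off and stand it crown up in the empty shallow tray, setting it down rather than dropping it; then raise the lid of the case to 45 degrees and keep it there so that a colleague can check the parts inside: the lid closes by itself, so the program finishes while the gripper is still holding it open at that angle. Leave the carton with the large piston on it, the connecting rod and the loose pin where they are.

Things in the scene. Friction and masses are not known exactly. Their poses are not given: they have to be found in the camera images.
- case: Fixed grey sheet-metal parts case, 200 (x) x 240 (y) x 85 mm high without its lid, shut by a flat grey lid. Origin: centre of its underside, on the work surface. +z up; +x points to the hinge side (away from the robot, give or take 0.35 rad of yaw), the handle is on the -x side.
- lid (a joint): Opening angle, rad, of the case's lid, a flat grey plate 200 x 240 x 6 mm, 0.3 to 0.5 kg, with a bar handle on top. 0: shut and level, underside 85.5 mm and top 91.5 mm above the work surface, flush with the case's sides. It grows as the handle side goes up; stop at 1.6 (upright). Weight and a 0.15 N m/rad spring close it from any angle; about 2 to 3 N at the handle hold it at 45 degrees.
- hinge_line (a point): Middle of the lid's hinge line (parallel to the case's y axis, at the level of the shut lid's underside), fixed to the case: 100 mm from the case's origin along its +x, 85.5 mm above the work surface.
- lid_handle (a point): Centre of the grip bar of the lid's handle: a round steel bar 11 mm thick and 110 mm long, parallel to the hinge line, standing 35 mm off the lid's top, its centre line that is, on two legs 85 mm apart (free between them). Seen from the hinge line it is 170 mm along the lid towards its free edge and 41 mm out along the lid's upward normal. It turns with the lid.
- piston: Loose aluminium piston, a plain upright cylinder 54 mm in diameter and 62 mm high with two dark ring grooves near its crown (top), 0.17 to 0.33 kg. Origin: centre of its underside; z up through the crown. It starts standing on the lid, behind the handle.
- tray: Fixed empty shallow open tray of dark steel, 140 x 140 mm outside, 22 mm high, walls and floor 4 mm thick. Origin: centre of its underside, on the work surface; x and y along its sides.
- carton: Bystander: cardboard carton 110 x 120 x 70 mm, loose. Origin: centre of its underside.
- big_piston: Bystander: large low piston, 92 mm in diameter, 48 mm high, standing loose on the carton. Origin: centre of its underside.
- conrod: Bystander: steel connecting rod lying flat, about 160 x 52 x 14 mm, loose. Origin: about the middle of its underside, x along its length.
- pin: Bystander: steel piston pin standing upright, 20 mm in diameter, 55 mm high, loose. Origin: centre of its underside.
Mind the look-alikes: they are no part of the job. What is shaped like the piston but green or orange is not meant.

How it is judged:
By the outcome, as a careful person would: the job done as asked, in the order asked, and still so for the second after the job is handed in, while the arm keeps its last pose, push and grip.
It also fails if it takes over 54 s, if anything falls off the work surface, if the arm or the gripper's body presses on something with over 40 N, if the wrist force passes 120 N, or if a joint passes its speed limit or range.

## Robot

A 7-joint arm with a two-finger parallel gripper is mounted at the origin on the work surface. World frame = base frame: x ahead of the robot, y to its left, z up, the work surface at z = 0. Lengths are in m, angles in rad, forces in N, time in s.
With the tool pointing down it reaches from about 0.425 to 0.875 m from the base axis. Payload 4.7 kg.
Tool frame: the origin (TCP) lies midway between the tips of the shut fingers; the grasp point (between the pads) lies 19 mm behind it; z points along the fingers, y is the line along which they close (so a half turn about z gives the same grasp; the last joint's range is limited). The gripper opens to 87 mm and grips with 3 to 60 N. Pads are 19 mm wide; open, the fingers measure 117 mm over their backs; the gripper's body (75 mm by 190 mm) begins 51 mm behind the grasp point.
Start: joints at [1.272, 0.321, -0.07, 1.45, 0.023, 1.371, -0.057], TCP at [0.2, -0.618, 0.223] pointing down, gripper open.
Joint ranges: [-2.86, 2.86], [-0.3, 2.09], [-1.38, 1.24], [0.06, 2.45], [-1.56, 4.7], [0.09, 2.05], [-2.69, 2.69]. Speed limits (rad/s): [2.57, 2.57, 3.14, 3.14, 3.14, 3.14, 3.14].

## Interface

Orientations are given as a rotation vector (axis times angle).
In Python, from bench import ctrl gives the robot as it stands. The module is installed in compiled form; this text tells all that it offers.
- The arm moves only by the tool carry_out, never from a script. Its argument "steps" is a list of rows, each a list of 7 numbers: the turn, a rotation vector about the world's x, y, z in degrees, then the shift along the world's x, y, z in cm, then the opening, from 0 (shut) to 1 (fully open). A call has 1 to 12 rows; each row is the pose to reach, as a shift and turn from the pose commanded when the call began; what a row does not reach only later rows make up. A row lasts 1/10 s, in which the tool goes at most 50 mm and 8.59 degrees, less where a joint would pass 70% of its speed; a pose out of reach is approached as far as the arm can. A call with a gripper value outside its range is refused whole. The fingers move at their own pace and stop on an object; "squeeze" is the grip in N (left out, the last holds). Time passes only in rows, so rows that repeat a pose let the fingers close. It gives the time, the measured TCP pose, the force, the opening and the grip force at its end, in the units of the state.
- ctrl.get_state(): the state, without advancing time (a new reading comes with each control period).
- ctrl.get_image(name): name is "side" or "top"; returns a dict with "pixels" (480x640x3 uint8, red, green, blue), "camera_matrix" (3x3 intrinsics, pixels), "cam_to_world" (4x4, takes a point from camera to world coordinates). Camera axes: x right, y down, z forward; pixel columns grow to the right and rows downward; lengths in m; the calibration is good to about 2 mm. A picture is of the moment at which its call begins. There is no depth.
- ctrl.close_job(): hands the job in; it is judged then, once.
The state is a dict: "time": time; "joint_positions": joint angles; "qd": joint speeds; "joint_torque": joint torques, N m; "position": TCP position; "tool_rot": TCP orientation; "ft_force": force on the tool from outside, world axes, zero at the start; "torque": the same for the moment, N m; "grip_width": opening from 0.0 (shut) to 1.0 (fully open); "grip_force": force on a finger pad.
Only numpy, scipy, OpenCV 4.12 (cv2) and the standard library are available. Lean on these libraries where they do the work, as an engineer would, in place of code of your own. Each camera call takes 0.05 s, during which the arm holds its last target. There are 200 camera calls.

## Working session

There is one attempt and no reset: what is moved stays moved. The work goes in short steps, Python scripts to look and compute and a tool call to move; the robot and the scene stay as the last step left them, time stands still between calls to the robot, and variables do not carry over. Pictures are saved under pics/ and viewed, at most 10 in all, crops included, and the job is handed in when it is done.

Besides the shell and the picture viewer there is one more tool, called after "Call:" in YAML: its name, and indented under it one key for each argument. carry_out: Moves the arm, as the interface text tells. Its arguments: {"type":"object","properties":{"steps":{"type":"array","items":{"type":"array","items":{"type":"number"}}},"squeeze":{"type":"number"}},"required":["steps"]}

```bash
mkdir -p pics
python3 - <<'E'
from bench import ctrl
import cv2,pickle
d={}
for n in("side","top"):
    r=ctrl.get_image(n); d[n]=r
    cv2.imwrite(f"pics/{n}0.png",r["pixels"][:,:,::-1])
    print(n,r["camera_matrix"].tolist(),r["cam_to_world"].round(4).tolist())
pickle.dump(d,open("im0.pkl","wb"))
s=ctrl.get_state();print({k:s[k] for k in("time","position","tool_rot","ft_force","grip_width")})
E
```

```text
side [[490.6996224024514, 0.0, 321.14204101513315], [0.0, 490.6996224024514, 238.83548444280524], [0.0, 0.0, 1.0]] [[-0.9946, -0.0359, 0.0969, 0.4564], [-0.1021, 0.4858, -0.8681, 1.0736], [-0.016, -0.8733, -0.4869, 0.7092], [0.0, 0.0, 0.0, 1.0]]
top [[531.9971892044529, 0.0, 320.94192348947456], [0.0, 531.9971892044529, 236.16546807394093], [0.0, 0.0, 1.0]] [[0.0293, -0.9964, 0.079, 0.4701], [-0.9996, -0.0288, 0.0081, -0.031], [-0.0058, -0.0792, -0.9968, 1.3293], [0.0, 0.0, 0.0, 1.0]]
{'time': 0.1, 'position': array([ 0.19979649, -0.61799414,  0.22154551]), 'tool_rot': array([-3.10151706e+00, -4.89097468e-01,  6.27026747e-04]), 'ft_force': array([ 0.21000458, -0.09281281, -0.36911907]), 'grip_width': 1.0011015041323736}
```

View pics/side0.png

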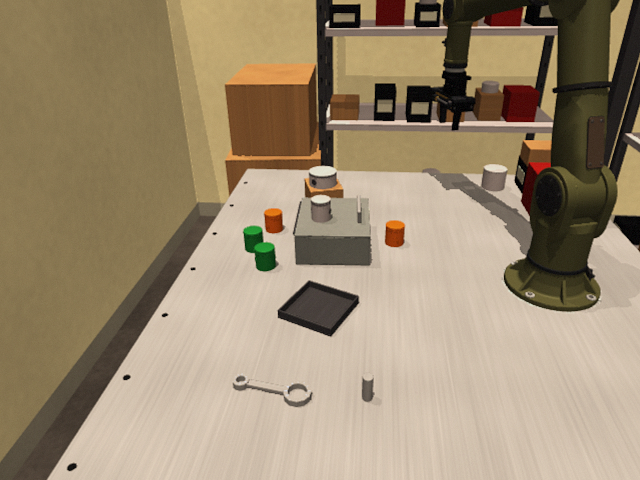

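View pics/top0.png

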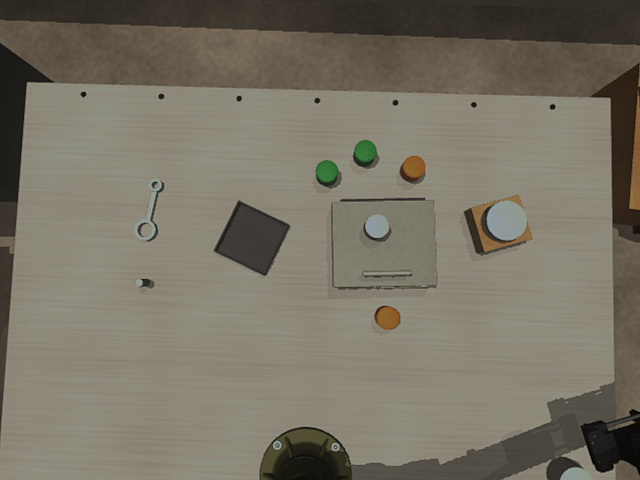

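The side view shows the case at (333,230) with a silver cylinder on its lid at (320,208) and the handle at (360,208). The tray is at (318,307), the conrod at (272,389) and the pin at (367,387). In the top view the piston is at (377,226), the handle at (387,273) and the tray at (252,238).

Candidates in the top view:
- silver on the lid (377,226)
- large one on the carton (506,221)
- pale one near the gripper (575,475)
- green (327,172) and (365,152)
- orange (413,168) and (387,317)

Only the silver one at (377,226) stands on the lid behind the handle. I'll confirm it in an enlarged crop.

Run:
```python
import cv2,pickle,numpy as np
d=pickle.load(open("im0.pkl","rb"))
s=d["side"]["pixels"][180:340,270:400,::-1]; t=d["top"]["pixels"][190:300,205:445,::-1]
cv2.imwrite("pics/s1.png",cv2.resize(s,None,fx=3.7,fy=3.7,interpolation=cv2.INTER_CUBIC))
cv2.imwrite("pics/t1.png",cv2.resize(t,None,fx=3.3,fy=3.3,interpolation=cv2.INTER_CUBIC))
```

```text
(no output)
```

View pics/s1.png

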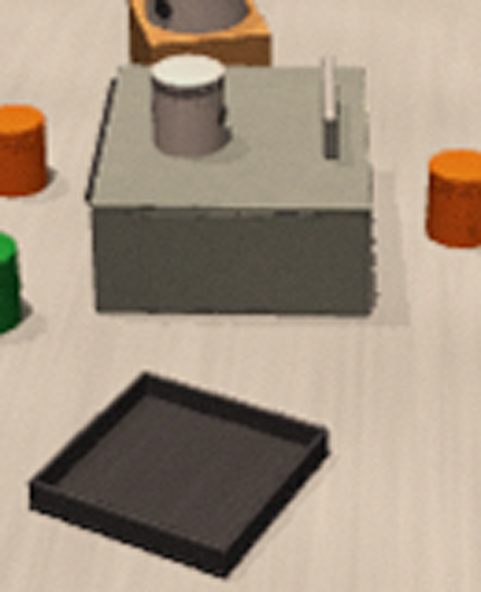

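View pics/t1.png

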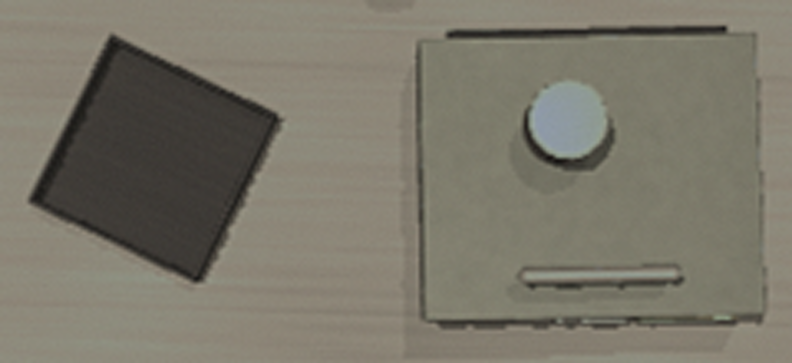

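The crops confirm it: a silver cylinder with dark rings stands on the lid, crown at top (568,120)/crop and side (188,72)/crop. The bar handle is at crop top (521..683,272). The tray is empty, with corners at top crop (111,36), (281,121), (200,281) and (32,202).

```bash
cat > tri.py <<'E'
import numpy as np,cv2,pickle
def P(r):
    T=np.linalg.inv(r["cam_to_world"]); return r["camera_matrix"]@T[:3]
def tri(d,s,t):
    X=cv2.triangulatePoints(P(d["side"]),P(d["top"]),np.array(s,float).reshape(2,1),np.array(t,float).reshape(2,1))
    return (X[:3]/X[3]).ravel()
def plane(r,uv,z):
    R=r["cam_to_world"];v=R[:3,:3]@np.linalg.inv(r["camera_matrix"])@[*uv,1];return R[:3,3]+v*(z-R[2,3])/v[2]
E
python3 - <<'E'
from tri import *
d=pickle.load(open("im0.pkl","rb"))
S=lambda u,v:(270+(u+.5)/3.7-.5,180+(v+.5)/3.7-.5); T=lambda u,v:(205+(u+.5)/3.3-.5,190+(v+.5)/3.3-.5)
pts=dict(crown=((188.5,72),(568,120),.1535),hN=((332,117),(521,274),.1265),hF=((328,60),(683,271),.1265),
lidLH=((92,207),(418,43),.0915),lidLF=((371,207),(425,320),.0915),lidRH=((118,66),(756,35),.0915),lidRF=((366,68),(764,314),.0915),
tA=((31,484),(111,36),.022),tB=((147,375),(281,121),.022),tC=((328,431),(200,281),.022),tD=((224,555),(32,202),.022))
for k,(s,t,z) in pts.items(): print(k,tri(d,S(*s),T(*t)).round(4),"top@z",plane(d["top"],T(*t),z)[:2].round(4),"side@z",plane(d["side"],S(*s),z)[:2].round(4))
from scipy.spatial.transform import Rotation as R
print(R.from_rotvec([-3.10151706e+00,-4.89097468e-01,6.27026747e-04]).as_matrix().round(3))
E
```

```text
crown [ 0.5908 -0.1449  0.1502] top@z [ 0.5895 -0.1446] side@z [ 0.5912 -0.1378]
hN [ 0.4851 -0.1171  0.1304] top@z [ 0.4856 -0.1174] side@z [ 0.4849 -0.1252]
hF [ 0.4912 -0.228   0.1258] top@z [ 0.4909 -0.2279] side@z [ 0.4915 -0.2264]
lidLH [ 0.6495 -0.0428  0.0897] top@z [ 0.6477 -0.0429] side@z [ 0.6508 -0.0399]
lidLF [ 0.453  -0.0533  0.0921] top@z [ 0.4519 -0.0533] side@z [ 0.4542 -0.0543]
lidRH [ 0.6629 -0.2827  0.0904] top@z [ 0.6602 -0.2827] side@z [ 0.6655 -0.2809]
lidRF [ 0.4626 -0.2908  0.0914] top@z [ 0.463  -0.2908] side@z [ 0.462  -0.2906]
tA [0.6571 0.1876 0.0201] top@z [0.6564 0.1872] side@z [0.6572 0.19  ]
tB [0.5988 0.0578 0.0166] top@z [0.5959 0.0572] side@z [0.6004 0.0654]
tC [0.4757 0.1139 0.0178] top@z [0.4748 0.1134] side@z [0.4767 0.1198]
tD [0.5315 0.242  0.0175] top@z [0.5298 0.241 ] side@z [0.5326 0.2474]
[[ 0.951  0.308 -0.001]
 [ 0.308 -0.951  0.002]
 [-0.    -0.002 -1.   ]]
```

Call:
carry_out:
  steps:
    - [0, 0, 6.25, 3, 3.65, 1, 1]
    - [0, 0, 12.5, 6, 7.3, 2, 1]
    - [0, 0, 18.75, 9, 10.95, 3, 1]
    - [0, 0, 25, 12, 14.6, 4, 1]
    - [0, 0, 31.25, 15, 18.25, 4, 1]
    - [0, 0, 37.5, 18, 21.9, 4, 1]
    - [0, 0, 43.75, 21, 25.55, 4, 1]
    - [0, 0, 50, 24, 29.2, 4, 1]
    - [0, 0, 56.25, 27, 32.85, 4, 1]
    - [0, 0, 62.5, 30, 36.5, 4, 1]
    - [0, 0, 68.75, 33, 40.15, 4, 1]
    - [0, 0, 75, 36, 43.8, 4, 1]

```text
time: 1.3
position: [0.5607, -0.1789, 0.2624]
tool_rot: [-2.159, -2.282, 0.001]
ft_force: [0.5, -0.7, -0.5]
grip_width: 1.0
grip_force: 0.0
```

Call:
carry_out:
  steps:
    - [0, 0, 0, 3, 3.6, 0, 1]
    - [0, 0, 0, 3, 3.6, -2, 1]
    - [0, 0, 0, 3, 3.6, -2, 1]
    - [0, 0, 0, 3, 3.6, -2, 1]

```text
time: 1.7
position: [0.5891, -0.1457, 0.2419]
tool_rot: [-2.165, -2.275, 0.003]
ft_force: [0.7, -0.1, -0.0]
grip_width: 1.0
grip_force: 0.0
```

```bash
cat > st.py <<'E'
from bench import ctrl
from scipy.spatial.transform import Rotation as R
import numpy as np
def st():
    s=ctrl.get_state();m=R.from_rotvec(s["tool_rot"]).as_matrix()
    print(round(s["time"],2),"p",s["position"].round(4),"ydir",m[:,1].round(3),"zdir",m[:,2].round(3),"F",np.round(s["ft_force"],1),"w",round(s["grip_width"],3),"g",np.round(s["grip_force"],1),"q",np.round(s["joint_positions"],2))
E
python3 -c "from st import *;st()"
```

```text
1.7 p [ 0.5891 -0.1457  0.2419] ydir [ 0.999  0.049 -0.002] zdir [-0.002 -0.    -1.   ] F [ 0.7 -0.1 -0. ] w 1.0 g 0.0 q [ 0.68  0.27 -0.58  1.52  0.15  1.4   0.14]
```

Call:
carry_out:
  steps:
    - [0, 0, 0, 0.1, 0.1, -3, 1]
    - [0, 0, 0, 0.1, 0.1, -6, 1]
    - [0, 0, 0, 0.1, 0.1, -8, 1]
    - [0, 0, 0, 0.1, 0.1, -10, 1]
    - [0, 0, 0, 0.1, 0.1, -11, 1]
    - [0, 0, 0, 0.1, 0.1, -12, 1]
    - [0, 0, 0, 0.1, 0.1, -12.2, 1]
    - [0, 0, 0, 0.1, 0.1, -12.2, 1]

```text
time: 2.5
position: [0.5912, -0.1439, 0.1211]
tool_rot: [2.164, 2.276, 0.0]
ft_force: [0.0, 0.6, -0.2]
grip_width: 0.998
grip_force: 0.0
```

Call:
carry_out:
  steps:
    - [0, 0, 0, 0, 0, 0, 0.75]
    - [0, 0, 0, 0, 0, 0, 0.68]
    - [0, 0, 0, 0, 0, 0, 0.6]
    - [0, 0, 0, 0, 0, 0, 0.5]
    - [0, 0, 0, 0, 0, 0, 0.4]
    - [0, 0, 0, 0, 0, 0, 0.4]
    - [0, 0, 0, 0, 0, 0, 0.4]
    - [0, 0, 0, 0, 0, 0, 0.4]
  squeeze: 25

```text
time: 3.3
position: [0.5912, -0.1435, 0.1207]
tool_rot: [2.164, 2.277, 0.0]
ft_force: [-0.0, 0.6, 0.8]
grip_width: 0.615
grip_force: 25.0
```

Run:
```python
from st import *;import cv2
st()
r=[ctrl.get_image(n)["pixels"][:,:,::-1] for n in("side","top")]
a=cv2.resize(r[0][150:290,260:410],None,fx=2.6,fy=2.6);b=cv2.resize(r[1][180:320,310:460],None,fx=2.6,fy=2.6)
cv2.imwrite("pics/grasp.png",np.hstack([a,b]))
```

```text
3.3 p [ 0.5912 -0.1435  0.1207] ydir [0.999 0.051 0.   ] zdir [ 0. -0. -1.] F [-0.   0.6  0.8] w 0.615 g 25.0 q [ 0.66  0.36 -0.57  1.67  0.2   1.18  0.09]
```

View pics/grasp.png

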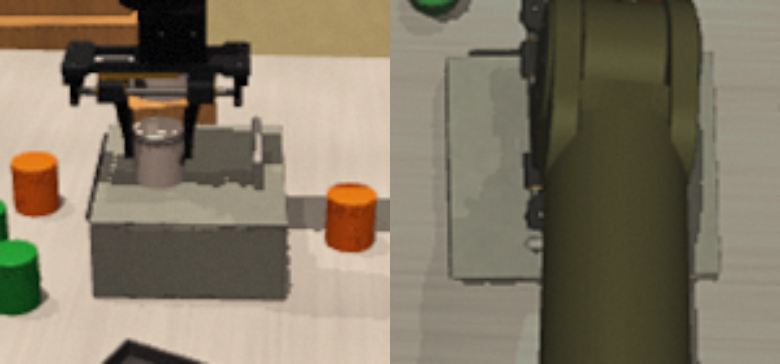

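The left half shows the fingers closed on the piston at (158,150). The opening of 0.615 is 53.5 mm, which matches its diameter. The right half is mostly hidden by the arm. Next I lift it and carry it to the tray.

Call:
carry_out:
  steps:
    - [0, 0, 0, 0, 0, 1, 0.4]
    - [0, 0, 0, 0, 0, 3, 0.4]
    - [0, 0, 0, 0, 0, 5, 0.4]
    - [0, 0, 0, 0, 1, 7, 0.4]
    - [0, 0, 0, -0.2, 4, 7, 0.4]
    - [0, 0, 0, -0.5, 8, 7, 0.4]
    - [0, 0, 0, -0.9, 12, 7, 0.4]
    - [0, 0, 0, -1.3, 16, 7, 0.4]
    - [0, 0, 0, -1.7, 20, 7, 0.4]
    - [0, 0, 0, -2.1, 24, 6, 0.4]
    - [0, 0, 0, -2.4, 28, 4, 0.4]
    - [0, 0, 0, -2.5, 29.4, 2, 0.4]

```text
time: 4.6
position: [0.5646, 0.1567, 0.1412]
tool_rot: [-2.156, -2.283, -0.004]
ft_force: [0.5, 0.4, -1.9]
grip_width: 0.616
grip_force: 25.0
```

Call:
carry_out:
  steps:
    - [0, 0, 0, 0, 0, -2, 0.4]
    - [0, 0, 0, 0, 0, -4, 0.4]
    - [0, 0, 0, 0, 0, -6, 0.4]
    - [0, 0, 0, 0, 0, -7.5, 0.4]
    - [0, 0, 0, 0, 0, -8.5, 0.4]
    - [0, 0, 0, 0, 0, -9, 0.4]
    - [0, 0, 0, 0, 0, -9, 0.4]
    - [0, 0, 0, 0, 0, -9, 0.4]
    - [0, 0, 0, 0, 0, -9, 0.4]

```text
time: 5.5
position: [0.5667, 0.1507, 0.0515]
tool_rot: [2.163, 2.277, 0.002]
ft_force: [1.1, 0.3, -2.3]
grip_width: 0.613
grip_force: 25.0
```

Run:
```python
from st import *;import cv2
st()
r=ctrl.get_image("side")["pixels"][170:370,220:420,::-1]
cv2.imwrite("pics/tray.png",cv2.resize(r,None,fx=3,fy=3))
```

```text
5.5 p [0.5667 0.1507 0.0515] ydir [0.999 0.051 0.002] zdir [ 0.002  0.    -1.   ] F [ 1.1  0.3 -2.3] w 0.613 g 25.0 q [ 0.27  0.42 -0.69  1.78  0.3   1.05 -0.48]
```

View pics/tray.png

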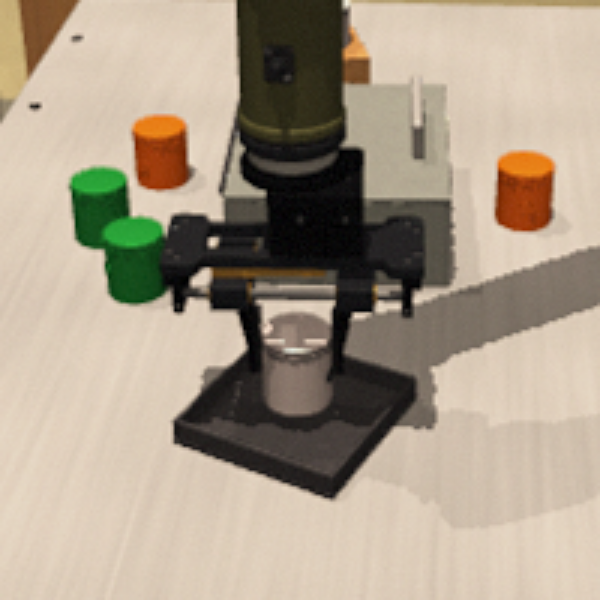

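The picture shows the piston held upright over the tray at (297,370), well inside the walls. It is about 18 mm above the floor, so I lower it slowly and watch the force.

Call:
carry_out:
  steps:
    - [0, 0, 0, 0, 0, -0.7, 0.4]
    - [0, 0, 0, 0, 0, -1.2, 0.4]
    - [0, 0, 0, 0, 0, -1.4, 0.4]
    - [0, 0, 0, 0, 0, -1.5, 0.4]
    - [0, 0, 0, 0, 0, -1.6, 0.4]
    - [0, 0, 0, 0, 0, -1.6, 0.4]

```text
time: 6.15
position: [0.566, 0.1506, 0.0345]
tool_rot: [-2.164, -2.277, 0.0]
ft_force: [-0.7, -0.0, -2.1]
grip_width: 0.617
grip_force: 25.0
```

Call:
carry_out:
  steps:
    - [0, 0, 0, 0, 0, -0.1, 0.4]
    - [0, 0, 0, 0, 0, -0.1, 0.4]

```text
time: 6.35
position: [0.566, 0.1505, 0.0336]
tool_rot: [2.164, 2.277, 0.0]
ft_force: [-0.6, -0.8, -1.9]
grip_width: 0.612
grip_force: 25.0
```

Call:
carry_out:
  steps:
    - [0, 0, 0, 0, 0, -0.1, 0.4]
    - [0, 0, 0, 0, 0, -0.1, 0.4]

```text
time: 6.55
position: [0.5661, 0.1505, 0.0332]
tool_rot: [2.164, 2.277, -0.0]
ft_force: [-1.3, -1.3, 2.5]
grip_width: 0.612
grip_force: 25.0
```

The force went from -2 to +2.5 N, so the piston is on the floor. Release and move over the handle.

Call:
carry_out:
  steps:
    - [0, 0, 0, 0, 0, 0, 0.7]
    - [0, 0, 0, 0, 0, 0, 0.8]
    - [0, 0, 0, 0, 0, 0, 0.95]
    - [0, 0, 0, 0, 0, 0, 1]
    - [0, 0, 0, 0, 0, 1, 1]
    - [0, 0, 0, 0, 0, 3, 1]
    - [0, 0, 0, 0, 0, 6, 1]
    - [0, 0, 0, 0, 0, 10, 1]
    - [0, 0, 0, 0, 0, 14, 1]
    - [0, 0, 0, 0, 0, 15.5, 1]

```text
time: 7.55
position: [0.568, 0.1517, 0.1928]
tool_rot: [2.161, 2.275, 0.009]
ft_force: [0.8, 0.3, 0.7]
grip_width: 0.995
grip_force: 0.0
```

Call:
carry_out:
  steps:
    - [0, 0, 0, -1, -4, 0, 1]
    - [0, 0, 0, -2, -8, 0, 1]
    - [0, 0, 0, -3, -12, 0, 1]
    - [0, 0, 0, -4, -16, 0, 1]
    - [0, 0, 0, -5, -20, 0, 1]
    - [0, 0, 0, -6, -24, 0, 1]
    - [0, 0, 0, -7, -28, 0, 1]
    - [0, 0, 0, -7.8, -31, 0, 1]
    - [0, 0, 0, -7.8, -32.2, 0, 1]
    - [0, 0, 0, -7.8, -32.2, 0, 0.7]
    - [0, 0, 0, -7.8, -32.2, 0, 0.6]
    - [0, 0, 0, -7.8, -32.2, 0, 0.6]

```text
time: 8.75
position: [0.4887, -0.1691, 0.1876]
tool_rot: [-2.16, -2.281, -0.001]
ft_force: [0.1, -0.3, -0.2]
grip_width: 0.808
grip_force: 0.0
```

Run:
```python
from st import *;import cv2
st()
r=[ctrl.get_image(n)["pixels"][:,:,::-1] for n in("side","top")]
a=cv2.resize(r[0][150:350,260:410],None,fx=2.6,fy=2.6);b=cv2.resize(r[1][180:380,220:370],None,fx=2.6,fy=2.6)
cv2.imwrite("pics/over.png",np.hstack([a,b]))
```

```text
8.75 p [ 0.4887 -0.1691  0.1876] ydir [0.999 0.055 0.   ] zdir [ 0.     0.001 -1.   ] F [ 0.1 -0.3 -0.2] w 0.808 g 0.0 q [ 0.78  0.09 -0.53  1.81  0.05  1.26  0.3 ]
```

View pics/over.png

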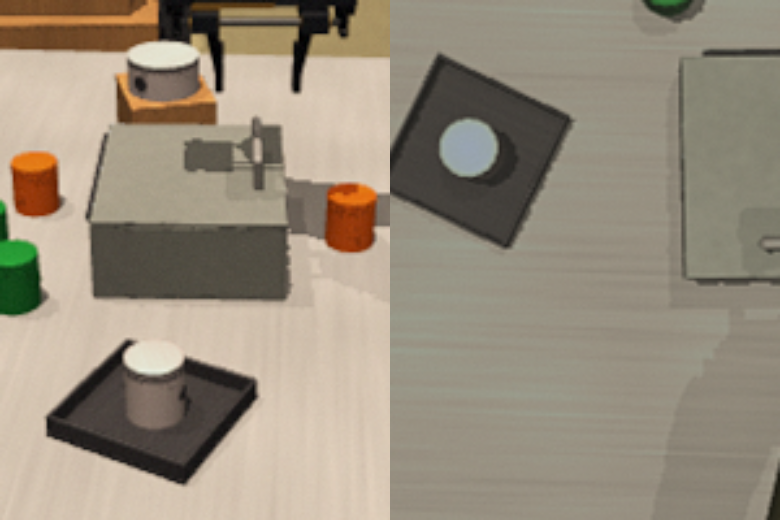

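The piston stands upright in the tray, at (155,385) on the left and (469,147) on the right. The open fingers straddle the handle, which is at (258,155). Descend and grip the bar.

Call:
carry_out:
  steps:
    - [0, 0, 0, -0.1, -0.2, -2, 0.7]
    - [0, 0, 0, -0.1, -0.2, -4, 0.7]
    - [0, 0, 0, -0.1, -0.2, -6, 0.7]
    - [0, 0, 0, -0.1, -0.2, -7.2, 0.7]
    - [0, 0, 0, -0.1, -0.2, -7.7, 0.7]
    - [0, 0, 0, -0.1, -0.2, -7.7, 0.7]

```text
time: 9.45
position: [0.4869, -0.173, 0.1103]
tool_rot: [-2.163, -2.278, 0.0]
ft_force: [0.2, -0.2, -0.6]
grip_width: 0.701
grip_force: 0.0
```

Call:
carry_out:
  steps:
    - [0, 0, 0, 0, 0, 0, 0.4]
    - [0, 0, 0, 0, 0, 0, 0.3]
    - [0, 0, 0, 0, 0, 0, 0.2]
    - [0, 0, 0, 0, 0, 0, 0.1]
    - [0, 0, 0, 0, 0, 0, 0]
    - [0, 0, 0, 0, 0, 0, 0]
    - [0, 0, 0, 0, 0, 0, 0]
    - [0, 0, 0, 0, 0, 0, 0]
    - [0, 0, 0, 0, 0, 0, 0]
    - [0, 0, 0, 0, 0, 0, 0]
  squeeze: 20

```text
time: 10.45
position: [0.4884, -0.1735, 0.1107]
tool_rot: [2.162, 2.276, 0.003]
ft_force: [5.6, -0.6, -4.7]
grip_width: 0.115
grip_force: 20.0
```

Run:
```python
from st import *
st()
yaw=np.radians(2.8);h=lambda a:np.array([(-.17*np.cos(a)+.041*np.sin(a))*np.cos(yaw),(-.17*np.cos(a)+.041*np.sin(a))*np.sin(yaw),.17*np.sin(a)+.041*np.cos(a)])
for a in range(0,50,5): print(a,((h(np.radians(a))-h(0))*100).round(2))
```

```text
10.45 p [ 0.4884 -0.1735  0.1107] ydir [0.999 0.051 0.003] zdir [ 0.003 -0.    -1.   ] F [ 5.6 -0.6 -4.7] w 0.115 g 20.0 q [ 0.77  0.16 -0.52  1.9   0.09  1.1   0.27]
0 [0. 0. 0.]
5 [0.42 0.02 1.47]
10 [0.97 0.05 2.89]
15 [1.64 0.08 4.26]
20 [2.42 0.12 5.57]
25 [3.32 0.16 6.8 ]
30 [4.32 0.21 7.95]
35 [5.42 0.27 9.01]
40 [6.6  0.32 9.97]
45 [ 7.87  0.38 10.82]
```

The bar is held with an opening of about 10 mm. Raise it along the arc.

Call:
carry_out:
  steps:
    - [0, 0, 0, 0.3, 0, 0.7, 0]
    - [0, 0, 0, 0.6, 0, 1.5, 0]
    - [0, 0, 0, 0.8, 0, 2.2, 0]
    - [0, 0, 0, 1.1, 0.1, 2.9, 0]
    - [0, 0, 0, 1.4, 0.1, 3.6, 0]
    - [0, 0, 0, 1.8, 0.1, 4.3, 0]
    - [0, 0, 0, 2.2, 0.1, 4.9, 0]
    - [0, 0, 0, 2.6, 0.1, 5.6, 0]
    - [0, 0, 0, 3, 0.2, 6.2, 0]
    - [0, 0, 0, 3.5, 0.2, 6.8, 0]
    - [0, 0, 0, 3.5, 0.2, 6.8, 0]
    - [0, 0, 0, 3.5, 0.2, 6.8, 0]

```text
time: 11.65
position: [0.5204, -0.1719, 0.1792]
tool_rot: [-2.163, -2.275, 0.005]
ft_force: [-7.2, -0.8, 2.2]
grip_width: 0.114
grip_force: 20.0
```

Run:
```python
from st import *
st()
```

```text
11.65 p [ 0.5204 -0.1719  0.1792] ydir [ 0.999  0.05  -0.004] zdir [-0.004 -0.001 -1.   ] F [-7.2 -0.8  2.2] w 0.114 g 20.0 q [ 0.75  0.17 -0.53  1.75  0.09  1.25  0.25]
```

Call:
carry_out:
  steps:
    - [0, 0, 0, 0.4, 0, 0.6, 0]
    - [0, 0, 0, 0.9, 0, 1.2, 0]
    - [0, 0, 0, 1.4, 0, 1.7, 0]
    - [0, 0, 0, 2, 0.1, 2.2, 0]
    - [0, 0, 0, 2.5, 0.1, 2.7, 0]
    - [0, 0, 0, 3.1, 0.1, 3.2, 0]
    - [0, 0, 0, 3.8, 0.2, 3.6, 0]
    - [0, 0, 0, 4.4, 0.2, 4, 0]
    - [0, 0, 0, 4.4, 0.2, 4, 0]
    - [0, 0, 0, 4.4, 0.2, 4, 0]

```text
time: 12.65
position: [0.5654, -0.1698, 0.2213]
tool_rot: [2.164, 2.277, -0.003]
ft_force: [-9.0, -0.2, 8.6]
grip_width: 0.119
grip_force: 20.0
```

Run:
```python
from st import *;import cv2,pickle
st()
d={n:ctrl.get_image(n) for n in("side","top")};pickle.dump(d,open("im1.pkl","wb"))
r=d["side"]["pixels"][150:270,270:430,::-1]
cv2.imwrite("pics/lid.png",cv2.resize(r,None,fx=5,fy=5,interpolation=cv2.INTER_CUBIC))
```

```text
12.65 p [ 0.5654 -0.1698  0.2213] ydir [ 0.999  0.051 -0.001] zdir [-0.001 -0.001 -1.   ] F [-9.  -0.2  8.6] w 0.119 g 20.0 q [ 0.7   0.24 -0.54  1.59  0.12  1.35  0.2 ]
```

View pics/lid.png

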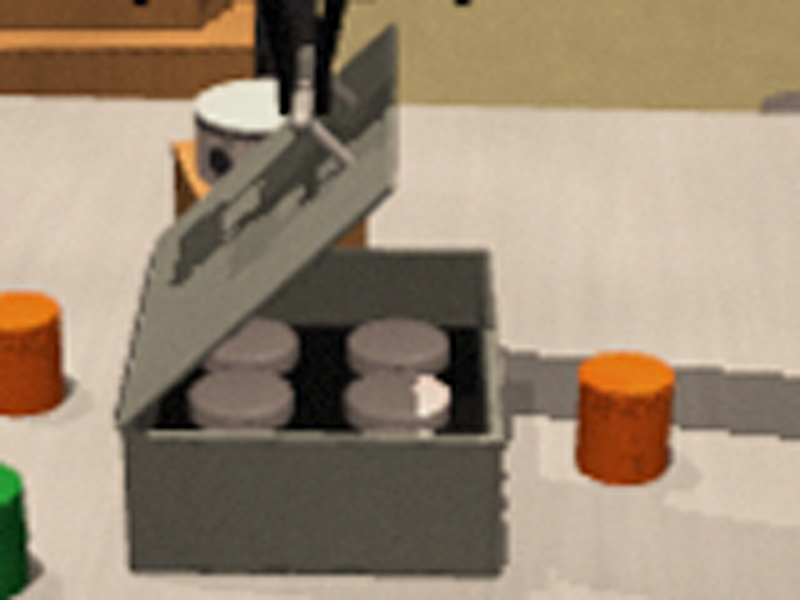

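The lid is held up at roughly 45 degrees. Its near edge runs from the hinge corner (120,420) to the free corner (393,187), and the open case shows the parts inside. I compute the angle from that edge.

Run:
```python
from tri import *
from st import *
r=pickle.load(open("im1.pkl","rb"))["side"]
u=np.array([np.cos(np.radians(2.8)),np.sin(np.radians(2.8))]);n=np.array([-u[1],u[0],0])
c=np.array([.558,-.1674,0])+.12*n
def hit(p):
    p=(270+(p[0]+.5)/5-.5,150+(p[1]+.5)/5-.5);M=r["cam_to_world"]
    v=M[:3,:3]@np.linalg.inv(r["camera_matrix"])@[*p,1];o=M[:3,3];X=o+v*(n@(c-o))/(n@v)
    return np.array([(X-c)[:2]@u,X[2]])
a=hit((120,420));b=hit((393,187));v=b-a;print(a,b,np.linalg.norm(v),np.degrees(np.arctan2(v[1],-v[0])))
# from TCP: bar at hinge+..., slip dz free
for dx in(.075,.077,.079):
    A=np.radians(np.arange(35,55,.1));x=-.17*np.cos(A)+.041*np.sin(A)+.17;print(dx,np.degrees(A[np.argmin(abs(x-dx))]))
A=np.radians(np.arange(35,55,.1));z=.17*np.sin(A)+.041*np.cos(A)-.041
print("z",[np.degrees(A[np.argmin(abs(z-q))]) for q in(.108,.1106)])
st()
```

```text
[0.10140838 0.09582247] [-0.04010713  0.228933  ] 0.19428085933048558 43.24699783643293
0.075 43.50000000000012
0.077 44.30000000000013
0.079 45.10000000000014
z [np.float64(44.90000000000014), np.float64(46.50000000000017)]
12.75 p [ 0.5653 -0.1698  0.2213] ydir [ 0.999  0.05  -0.001] zdir [-0.001 -0.001 -1.   ] F [-9.8  0.2 10.2] w 0.119 g 20.0 q [ 0.7   0.24 -0.54  1.59  0.12  1.35  0.2 ]
```

The angle estimates cluster around 45° (44 to 45.7° when I use the known corner at the hinge). I relax the small compression towards the hinge, then check again.

Call:
carry_out:
  steps:
    - [0, 0, 0, -0.1, 0, 0.2, 0]
    - [0, 0, 0, -0.1, 0, 0.2, 0]
    - [0, 0, 0, -0.1, 0, 0.2, 0]
    - [0, 0, 0, -0.1, 0, 0.2, 0]

```text
time: 13.15
position: [0.5648, -0.1699, 0.2211]
tool_rot: [2.164, 2.277, -0.001]
ft_force: [-5.0, -1.5, 3.6]
grip_width: 0.119
grip_force: 20.0
```

Run:
```python
from tri import *
from st import *
d={n:ctrl.get_image(n) for n in("side","top")};st()
a=cv2.resize(d["side"]["pixels"][150:250,285:365,::-1],None,fx=4.8,fy=4.8,interpolation=cv2.INTER_CUBIC)
b=cv2.resize(d["top"]["pixels"][190:290,210:290,::-1],None,fx=4.8,fy=4.8,interpolation=cv2.INTER_CUBIC)
cv2.imwrite("pics/fin.png",np.hstack([a,b]));pickle.dump(d,open("im2.pkl","wb"))
```

```text
13.25 p [ 0.5648 -0.1699  0.2211] ydir [ 0.999  0.051 -0.   ] zdir [-0.    -0.001 -1.   ] F [-4.6 -1.7  1.3] w 0.118 g 20.0 q [ 0.71  0.23 -0.54  1.59  0.12  1.35  0.2 ]
```

View pics/fin.png

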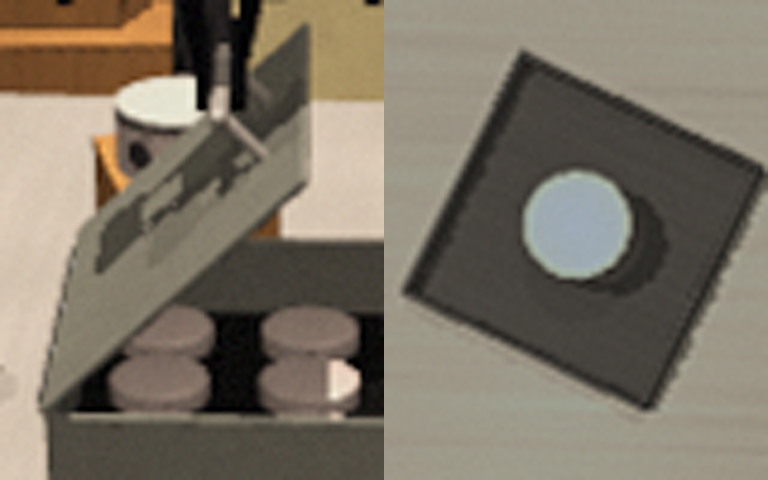

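The lid is still up, with near free corner at (307,180), far free corner at (308,25) and hinge corner at (43,408). The piston stands in the middle of the tray at (577,223). As a final check I compare the corner pixels with predictions for several angles.

Run:
```python
from tri import *
r=pickle.load(open("im2.pkl","rb"))["side"];w=np.radians(2.8)
u=np.array([np.cos(w),np.sin(w),0]);n=np.array([-u[1],u[0],0]);h=np.array([.6572,-.1625,.0855])
for A in(42,43,44,45,46,47):
    a=np.radians(A);al=-np.cos(a)*u+np.array([0,0,np.sin(a)]);nm=np.sin(a)*u+np.array([0,0,np.cos(a)])
    o=[]
    for X in(h+.2*al+.006*nm+.12*n,h+.2*al+.12*n,h+.2*al+.006*nm-.12*n,h+.006*nm+.12*n,h+.17*al+.041*nm+.055*n):
        p=P(r)@[*X,1];p=p[:2]/p[2];o.append(((p-[285,150])*4.8).round(0))
    print(A,*o)
```

```text
42 [313. 187.] [321. 195.] [314.  29.] [ 38. 411.] [229. 128.]
43 [309. 182.] [316. 190.] [310.  25.] [ 38. 411.] [224. 125.]
44 [304. 178.] [312. 186.] [306.  21.] [ 38. 411.] [219. 122.]
45 [299. 174.] [307. 181.] [302.  17.] [ 38. 411.] [215. 120.]
46 [294. 169.] [302. 177.] [298.  13.] [ 38. 411.] [210. 117.]
47 [289. 165.] [298. 173.] [293.  10.] [ 38. 411.] [205. 114.]
```

The bar end and both corners agree on 44 to 45°, so I hand in.

```bash
python3 -c "
from bench import ctrl
print(ctrl.close_job())"
```

```text
the job is handed in; nothing more can be done
None
```

The piston stands crown up in the tray and the gripper is still holding the lid open at about 45° (44 to 45° by the camera check); I handed the job in at about 13 s without touching the bystanders.

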